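# Tip the glass ball out of its cooling pan

### The job

Take the tipping pan that holds the round glass ball by its wooden bar and tip it to about 35 degrees, keeping it there for a second or so, so that the ball rolls out into the padded catch box in front of it; then lower the pan gently back to level and let go. Never tip it far past that angle, do not touch the ball, and leave the other pan, the one with the square-cut glass pieces, level.

Things in the scene. Friction and masses are not known exactly. Their poses are not given: they have to be found in the camera images.
- ball_pan: Steel pan with the ball, hinged on a fixed stand. Origin on the hinge axis (y), mid-width, 75 mm above the bench. Pan runs 122 mm to -x, 12 mm to +x (open pouring end), 76 wide, rim at z +7. Handle: round dark wooden bar 10 mm thick along y, 70 mm of it free, centre (-165, 0, 37) mm in the pan's frame, nothing below it. z tilts from vertical as the bar is lifted up and forward.
- other_pan: The other pan, same make, size and frame on its own like stand, but holding three square-cut glass pieces; it is to stay level. Which pan is on the left varies. Either pan: about 0.3 kg, light damped hinge, lifts easily, stop at 69 degrees; rests level by its weight; the bar can turn between the fingers, so a gripper may stay pointing down.
- ball: Green glass ball, 30 mm across, 36 g, at the handle end of its pan; origin at its centre. The pan's floor slopes 12 degrees down to the handle end, so the ball rolls out over the pouring end only when the pan is tipped well past 12 degrees.
- catch (a point): Middle of the padded floor of the catch box on the ball pan's stand, 11 mm above the bench, 67 mm ahead of the hinge axis. Box open on top, inside 100 mm along x, 88 mm along y; side walls 53 mm, far wall (clear plastic) 70 mm above the bench. x points from bar to box, z up, as for the level pan.
There are look-alikes about, which are no part of the job. Several things have the shape of the ball; the one meant has the colours described above.

How it is judged:
By the outcome, as a careful person would: the job done as asked, in the order asked, and still so for the second after the job is handed in, with the robot touching nothing.
It also fails if it takes over 40 s, if anything falls off the work surface, if the arm or the gripper's body presses on something with over 40 N, if the wrist force passes 120 N, or if a joint passes its speed limit or range.

### The arm

A 6-joint arm with a two-finger parallel gripper is mounted at the origin on the work surface. World frame = base frame: x ahead of the robot, y to its left, z up, the work surface at z = 0. Lengths are in m, angles in rad, forces in N, time in s.
With the tool pointing down it reaches from about 0.4 to 0.825 m from the base axis. Payload 7 kg.
Tool frame: the origin (TCP) lies between the finger pads; the fingertips stand 11 mm ahead of it and the grasp point (between the pads) lies 8 mm behind it; x points along the fingers, z is the direction in which the jaws open and shut, and the axes are right-handed (so a half turn about x gives the same grasp; the last joint's range is limited). The gripper opens to 88 mm and grips with 3 to 60 N. Pads are 19 mm wide; open, the fingers measure 130 mm over their backs; the gripper's body (78 mm by 193 mm) begins 47 mm behind the grasp point.
Start: joints at [1.484, 0.359, 0.012, 0, -1.224, -0.288], TCP at [0.247, 0.628, 0.238] pointing down, gripper open.
Joint ranges: [-3.07, 3.07], [-1.43, 2.12], [-1.02, 1.25], [-3.03, 1.67], [-3.05, -0], [-3.03, 3.03]. Speed limits (rad/s): [2.39, 2.39, 3.01, 3.14, 3.14, 3.14].

### API

Orientations are given as [roll, pitch, yaw] about the fixed x, y, z axes, in that order (R = Rz(yaw) Ry(pitch) Rx(roll)).
In Python, from station import arm gives the robot as it stands.
- The arm moves only by the tool jog_arm, never from a script. Its argument "motion" is a list of rows, each an object of numbers: "dx", "dy", "dz": the shift along the tool's x, y, z in m; "twist": the turn about the tool's x in degrees. In form: [{"dx": .., "dy": .., "dz": .., "twist": ..}, ...]. A call has 1 to 20 rows; each row is the pose to reach, as a shift and turn from the pose commanded when the call began, along the tool's axes at that moment; what a row does not reach only later rows make up. A row lasts 1/12 s, in which the tool goes at most 41.7 mm and 7.16 degrees, less where a joint would pass 70% of its speed; a pose out of reach is approached as far as the arm can. A call with a gripper value outside its range is refused whole. "gripper" is the finger opening in m, from 0 to 0.0876, set as the call begins (left out, the last holds). The fingers move at their own pace and stop on an object; "newtons" is the grip in N (left out, the last holds). Time passes only in rows, so rows that repeat a pose let the fingers close. It gives the time, the measured TCP pose, the force and the opening at its end, in the units of the state.
- arm.get_state(): the state, without advancing time (a new reading comes with each control period).
- arm.grab_frame(name): name is "scene" or "top" or "wrist"; returns the picture (480x640x3 uint8, red, green, blue); there is no depth.
- arm.camera_model(name): a dict with "camera_matrix" (3x3 intrinsics, pixels), "eye" and "attitude" of the camera in the world. Camera axes: x right, y down, z forward; pixel columns grow to the right and rows downward; lengths in m; the calibration is good to about 2 mm. A picture is of the moment at which its call begins: read the wrist's pose just before it. camera_model takes no time and is no camera call; for the wrist camera it gives the pose at the moment of the call.
- arm.job_done(): hands the job in, once; it reports no verdict.
The state is a dict: "t": time; "q": joint angles; "qd": joint speeds; "joint_efforts": joint torques, N m; "eef_pos": TCP position; "ee_rot": TCP orientation; "force": force on the tool from outside, world axes, zero at the start; "moment": the same for the moment, N m; "width": finger opening in m.
Only numpy, scipy, OpenCV 4.12 (cv2) and the standard library are available. Lean on these libraries where they do the work, as an engineer would, in place of code of your own. Each camera call takes 0.05 s, during which the arm holds its last target.

## Working session

There is one attempt and no reset: what is moved stays moved. The work goes in short steps, Python scripts to look and compute and a tool call to move; the robot and the scene stay as the last step left them, time stands still between calls to the robot, and variables do not carry over. Pictures are saved under pics/ and viewed, and the job is handed in when it is done.

Besides the shell and the picture viewer there is one more tool, called after "Call:" in YAML: its name, and indented under it one key for each argument. jog_arm: Moves the arm, as the interface text tells. Its arguments: {"type":"object","properties":{"motion":{"type":"array"},"gripper":{"type":"number"},"newtons":{"type":"number"}},"required":["motion"]}

```bash
mkdir -p pics; ls
python3 - <<'E'
from station import arm
import cv2,json
print(arm.get_state())
for n in ["scene","top"]:
    f=arm.grab_frame(n); cv2.imwrite(f"pics/{n}0.png",f[:,:,::-1])
    print(n,arm.camera_model(n))
E
```

```text
pics
{'t': 0.0, 'q': array([ 1.48409292e+00,  3.59393450e-01,  1.10240523e-02, -3.75168965e-04,
       -1.22407626e+00, -2.88081782e-01]), 'qd': array([-8.65620671e-04, -2.24940238e-03, -2.35558776e-03, -9.58606850e-04,
       -1.35789062e-03, -4.15095563e-05]), 'joint_efforts': array([-2.19939524e-03, -5.82714057e+01,  2.93045068e+01,  6.99713588e+00,
        6.66299660e-03, -1.72754790e-04]), 'eef_pos': array([0.2469521 , 0.62768157, 0.23659876]), 'ee_rot': array([ 0.07745178,  1.5691097 , -1.86825752]), 'force': array([-0.65122736, -0.40009381, -0.01891777]), 'moment': array([-0.01281603, -0.00983458,  0.01266224]), 'width': 0.08750559003855578}
scene {'camera_matrix': array([[581.61837574,   0.        , 317.54749658],
       [  0.        , 581.61837574, 244.83056603],
       [  0.        ,   0.        ,   1.        ]]), 'eye': array([0.88553876, 0.4923504 , 0.75557806]), 'attitude': array([-2.43394233,  0.00280957,  2.60692941])}
top {'camera_matrix': array([[617.91564379,   0.        , 322.46669699],
       [  0.        , 617.91564379, 239.07973669],
       [  0.        ,   0.        ,   1.        ]]), 'eye': array([0.48949778, 0.02347317, 1.27600412]), 'attitude': array([-3.04412433,  0.01151151, -1.54478106])}
```

View pics/scene0.png

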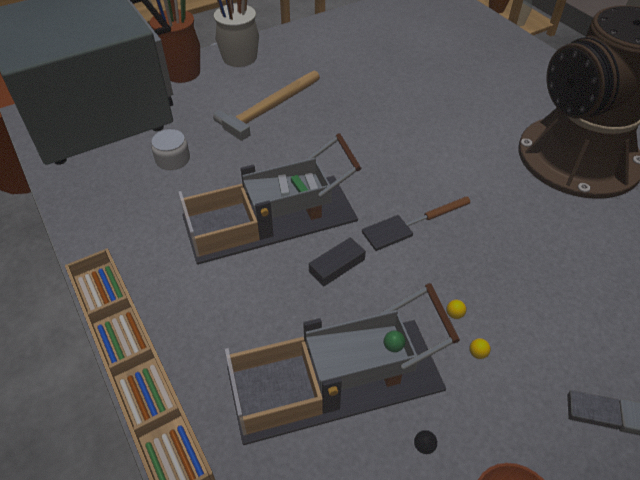

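View pics/top0.png

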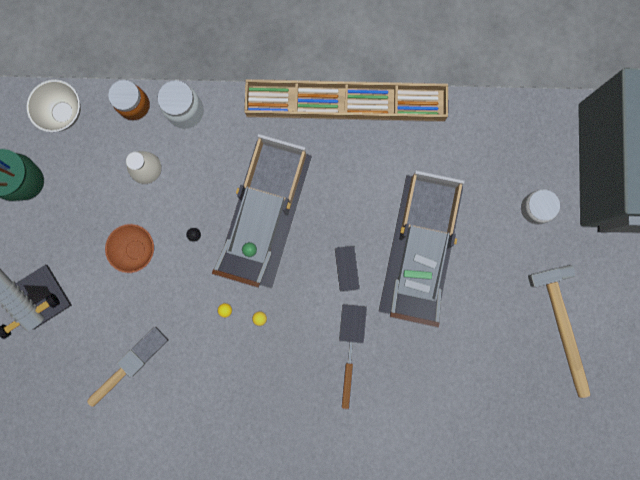

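The top view shows the green ball in the left pan at (249,250), with its bar near (237,278).

Possible mix-ups:
- **Ball:** yellow balls at (225,310) and (260,319), and a black ball at (193,234).
- **Bar:** the other pan's bar at (415,320), in the pan with the glass pieces.

I choose the left pan's bar, and will measure it and check a close crop.

```bash
cat > h.py <<'E'
import numpy as np,cv2
from scipy.spatial.transform import Rotation as R
from station import arm
def rot(a): return R.from_euler('xyz',a).as_matrix()
def ray(m,p):
    K=m['camera_matrix'];d=np.linalg.inv(K)@[p[0],p[1],1];return np.array(m['eye']),rot(m['attitude'])@d
def onplane(m,p,z):
    o,d=ray(m,p);return o+d*(z-o[2])/d[2]
def tri(m1,p1,m2,p2):
    o1,d1=ray(m1,p1);o2,d2=ray(m2,p2)
    A=np.stack([d1,-d2],1);s=np.linalg.lstsq(A,o2-o1,rcond=None)[0]
    a=o1+s[0]*d1;b=o2+s[1]*d2;return (a+b)/2,np.linalg.norm(a-b)
def proj(m,X):
    c=rot(m['attitude']).T@(np.array(X)-m['eye']);p=m['camera_matrix']@c;return p[:2]/p[2]
E
python3 - <<'E'
from h import *
t=cv2.imread('pics/top0.png');s=cv2.imread('pics/scene0.png')
mt=arm.camera_model('top');ms=arm.camera_model('scene')
def blob(im,lo,hi,box):
    x0,y0,x1,y1=box;h=cv2.cvtColor(im,cv2.COLOR_BGR2HSV)
    k=cv2.inRange(h,lo,hi);z=np.zeros_like(k);z[y0:y1,x0:x1]=k[y0:y1,x0:x1]
    n,l,st,c=cv2.connectedComponentsWithStats(z);i=1+np.argmax(st[1:,4])
    pts=np.argwhere(l==i)[:,::-1].astype(np.float32);r=cv2.minAreaRect(pts)
    b=cv2.boxPoints(r);e=sorted([(np.linalg.norm(b[i]-b[(i+1)%4]),i) for i in range(4)])
    ends=[(b[i]+b[(i+1)%4])/2 for _,i in e[:2]]
    return c[i],st[i],ends,r
lo,hi=(0,90,30),(15,255,200)
T=blob(t,lo,hi,(205,255,285,300));S=blob(s,lo,hi,(415,275,470,350))
print(T,S,sep='\n')
print(tri(mt,T[0],ms,S[0]))
for e in T[2]:print('top end',e,onplane(mt,e,.112))
for e in S[2]:print('scene end',e,onplane(ms,e,.112))
g=((40,80,30),(90,255,255))
a=blob(t,*g,(225,230,275,265));b=blob(s,*g,(375,325,415,360))
print('ball',a[0],a[1],b[0],b[1],tri(mt,a[0],ms,b[0]))
T2=blob(t,lo,hi,(380,305,450,335));print('other',T2[0],[onplane(mt,e,.112) for e in T2[2]])
cv2.imwrite('pics/c1.png',np.hstack([cv2.resize(t[225:295,200:300],(400,280),interpolation=2),cv2.resize(s[280:400,300:470],(397,280),interpolation=2)]))
print([cv2.__version__])
E
```

```text
(array([234.87623762, 277.66336634]), array([212, 270,  47,  17, 202], dtype=int32), [array([212.32784, 270.89343], dtype=float32), array([257.88394, 284.39154], dtype=float32)], ((235.10589599609375, 277.6424865722656), (47.5137825012207, 4.438880443572998), 16.50436019897461))
(array([441.89147287, 312.93540052]), array([426, 284,  33,  58, 387], dtype=int32), [array([427.24045, 284.36295], dtype=float32), array([456.2676 , 340.88956], dtype=float32)], ((441.7540283203125, 312.6262512207031), (63.5439338684082, 6.683773994445801), 62.81888961791992))
(array([0.52555573, 0.20331131, 0.11132999]), np.float64(0.0007289367484785851))
top end [212.32784 270.89343] [0.53745245 0.24607017 0.112     ]
top end [257.88394 284.39154] [0.51426925 0.15909372 0.112     ]
scene end [427.24045 284.36295] [0.51339855 0.1564537  0.112     ]
scene end [456.2676  340.88956] [0.53672268 0.24686882 0.112     ]
ball [248.81456954 249.20529801] [242 243  14  14 151] [394.3785489  340.33753943] [384 331  21  20 317] (array([0.58373763, 0.18501114, 0.06529759]), np.float64(0.00031887994452316405))
other [395.1        314.93333333] [array([ 0.464642  , -0.09146168,  0.112     ]), array([ 0.4626778 , -0.10846648,  0.112     ])]
['4.12.0']
```

View pics/c1.png

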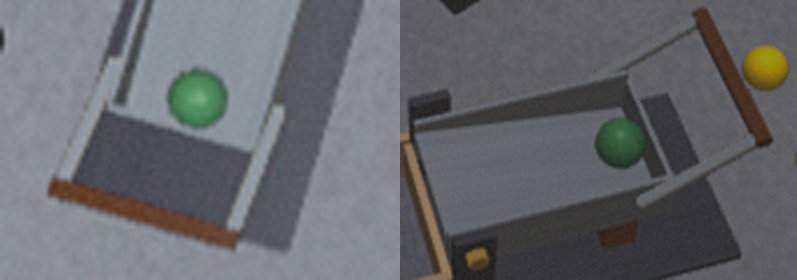

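The crop confirms the green ball is in this pan, whose bar triangulates to z=111 mm (expected 112). Next I'll compute the pan frame and the approach.

Run:
```python
from h import *
mt=arm.camera_model('top');ms=arm.camera_model('scene')
st=arm.get_state();Rt=rot(st['ee_rot']);p=st['eef_pos'];print(Rt.round(3),p, proj(mt,p))
bar=np.array([.5255,.2025,.112]);psi=np.radians(-14.7)
X=np.array([np.cos(psi),np.sin(psi),0]);Y=np.array([-np.sin(psi),np.cos(psi),0]);Z=np.array([0,0,1.])
org=bar+.165*X-.037*Z;print('hinge',org)
F=lambda v:org+v[0]*X+v[1]*Y+v[2]*Z
t=cv2.imread('pics/top0.png');s=cv2.imread('pics/scene0.png')
for v in [(-.122,.038,.007),(-.122,-.038,.007),(.012,.038,.007),(.012,-.038,.007),(.067,0,-.064),(.117,.044,-.005),(.117,-.044,-.005),(-.165,0.035,.037),(-.165,-.035,.037)]:
    for im,m in ((t,mt),(s,ms)): cv2.circle(im,tuple(proj(m,F(v)).round().astype(int)),1,(0,0,255),-1)
cv2.imwrite('pics/c2.png',np.hstack([cv2.resize(t[125:295,200:320],(400,567),interpolation=2),cv2.resize(s[270:440,220:470],(400,272),interpolation=2) if 0 else cv2.copyMakeBorder(cv2.resize(s[270:440,220:470],(400,272),interpolation=2),0,295,0,0,0)]))
# twist
for sg in (1,-1):
    zt=Rt.T@(sg*X); print('twist',np.degrees(np.arctan2(-zt[1],zt[2])))
tgt=bar.copy();tgt[2]=.2
print('shift tool to above',Rt.T@(tgt-p),'q6',st['q'][5])
```

```text
[[-0.     0.931 -0.366]
 [-0.001 -0.366 -0.931]
 [-1.     0.     0.001]] [0.24696221 0.62775922 0.23671892] [-40.31578124 437.61581342]
hinge [0.68509918 0.16062994 0.075     ]
twist -96.77785833651312
twist 83.2221416634869
shift tool to above [0.03719646 0.41489667 0.29369059] q6 -0.2880698107855169
```

View pics/c2.png

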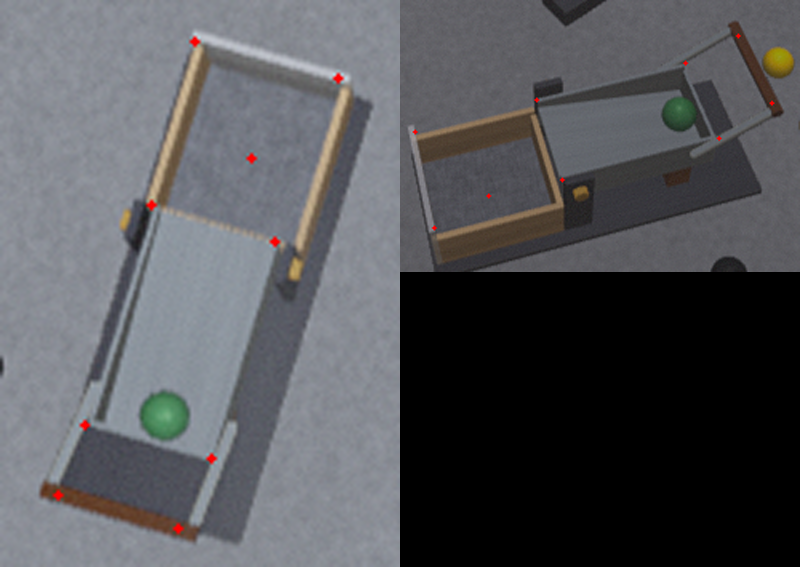

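Run:
```python
from h import *
m=arm.camera_model('wrist');f=arm.grab_frame('wrist');cv2.imwrite('pics/w0.png',f[:,:,::-1]);print(m)
```

```text
{'camera_matrix': array([[332.41491302,   0.        , 320.23129109],
       [  0.        , 332.41491302, 238.48860819],
       [  0.        ,   0.        ,   1.        ]]), 'eye': array([0.31633325, 0.60218012, 0.3826574 ]), 'attitude': array([ 2.86107223e+00, -1.50402316e-03, -1.94632686e+00])}
```

View pics/w0.png

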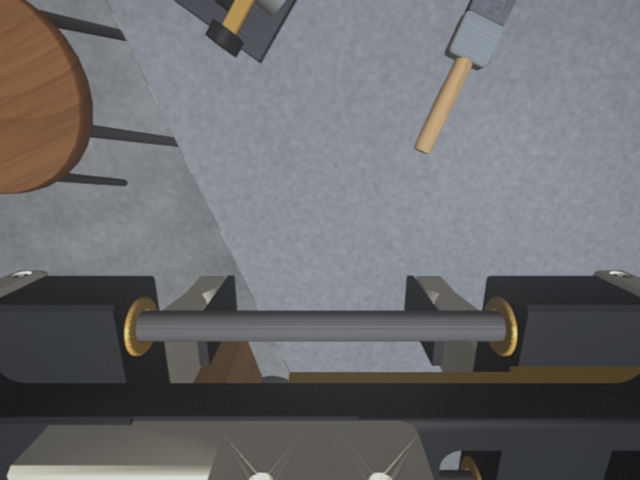

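The modelled pan corners, box and bar all land on the picture. I'll move to above the bar with a bow in the path, away from the tool stand at the left.

Call:
jog_arm:
  motion:
    - {"dy": 0.018,"dz": 0.025,"twist": 4.6}
    - {"dy": 0.036,"dz": 0.05,"twist": 9.2}
    - {"dy": 0.054,"dz": 0.075,"twist": 13.8}
    - {"dy": 0.072,"dz": 0.1,"twist": 18.4}
    - {"dy": 0.09,"dz": 0.125,"twist": 23}
    - {"dy": 0.108,"dz": 0.15,"twist": 27.6}
    - {"dy": 0.125,"dz": 0.174,"twist": 32.2}
    - {"dy": 0.151,"dz": 0.185,"twist": 36.8}
    - {"dy": 0.178,"dz": 0.196,"twist": 41.4}
    - {"dy": 0.204,"dz": 0.207,"twist": 46}
    - {"dy": 0.23,"dz": 0.218,"twist": 50.6}
    - {"dy": 0.257,"dz": 0.229,"twist": 55.2}
    - {"dy": 0.283,"dz": 0.24,"twist": 59.8}
    - {"dy": 0.31,"dz": 0.251,"twist": 64.4}
    - {"dy": 0.336,"dz": 0.262,"twist": 69}
    - {"dy": 0.362,"dz": 0.273,"twist": 73.6}
    - {"dy": 0.389,"dz": 0.284,"twist": 78.2}
    - {"dy": 0.415,"dz": 0.294,"twist": 83.2}
    - {"dx": 0.01,"dy": 0.415,"dz": 0.294,"twist": 83.2}
    - {"dx": 0.02,"dy": 0.415,"dz": 0.294,"twist": 83.2}
  gripper: 0.05
  newtons: 15

```text
invalid input
```

Call:
jog_arm:
  motion:
    - {"dx": 0}
    - {"dx": 0}

```text
invalid input
```

Run:
```python
from h import *
m=arm.camera_model('wrist');f=arm.grab_frame('wrist')
g=f[:,:,::-1].copy()
bar=np.array([.5255,.2025,.112]);psi=np.radians(-14.7)
X=np.array([np.cos(psi),np.sin(psi),0]);Y=np.array([-np.sin(psi),np.cos(psi),0])
h=cv2.cvtColor(g,cv2.COLOR_BGR2HSV);cv2.imwrite('pics/w1.png',g)
for a in (-.035,0,.035): print(proj(m,bar+a*Y))
st=arm.get_state();Rt=rot(st['ee_rot']);print(st['t'],st['eef_pos'],Rt.round(3),st['q'].round(2),st['width'],'to grasp',Rt.T@(bar-[0,0,.008]-st['eef_pos']))
zt=Rt.T@(-X);print('twist left',np.degrees(np.arctan2(-zt[1],zt[2])))
```

```text
[ 984.20129848 -581.32092087]
[ 910.22610181 -567.84524249]
[ 837.23043734 -554.54800042]
0.2 [0.24703923 0.62787994 0.23699337] [[-0.     0.931 -0.366]
 [-0.001 -0.366 -0.931]
 [-1.     0.     0.001]] [ 1.48  0.36  0.01 -0.   -1.22 -0.29] 0.08787345922956868 to grasp [0.13333709 0.41485434 0.2937564 ]
twist left 83.22245115834379
```

View pics/w1.png

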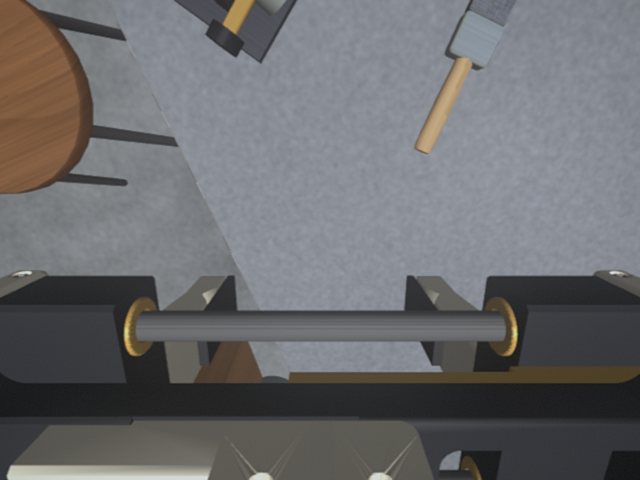

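The call was refused before anything moved; each row probably needs all four keys. Testing with a null move.

Call:
jog_arm:
  motion:
    - {"dx": 0,"dy": 0,"dz": 0,"twist": 0}
  gripper: 0.05
  newtons: 15

```text
t: 0.28
eef_pos: [0.2471, 0.628, 0.2372]
ee_rot: [0.165, 1.57, -1.78]
force: [-0.1, 0.6, -0.3]
width: 0.0849
```

Call:
jog_arm:
  motion:
    - {"dx": 0,"dy": 0.018,"dz": 0.025,"twist": 4.6}
    - {"dx": 0,"dy": 0.036,"dz": 0.05,"twist": 9.2}
    - {"dx": 0,"dy": 0.054,"dz": 0.075,"twist": 13.8}
    - {"dx": 0,"dy": 0.072,"dz": 0.1,"twist": 18.4}
    - {"dx": 0,"dy": 0.09,"dz": 0.125,"twist": 23}
    - {"dx": 0,"dy": 0.108,"dz": 0.15,"twist": 27.6}
    - {"dx": 0,"dy": 0.125,"dz": 0.174,"twist": 32.2}
    - {"dx": 0,"dy": 0.151,"dz": 0.185,"twist": 36.8}
    - {"dx": 0,"dy": 0.178,"dz": 0.196,"twist": 41.4}
    - {"dx": 0,"dy": 0.204,"dz": 0.207,"twist": 46}
    - {"dx": 0,"dy": 0.23,"dz": 0.218,"twist": 50.6}
    - {"dx": 0,"dy": 0.257,"dz": 0.229,"twist": 55.2}
    - {"dx": 0,"dy": 0.283,"dz": 0.24,"twist": 59.8}
    - {"dx": 0,"dy": 0.31,"dz": 0.251,"twist": 64.4}
    - {"dx": 0,"dy": 0.336,"dz": 0.262,"twist": 69}
    - {"dx": 0,"dy": 0.362,"dz": 0.273,"twist": 73.6}
    - {"dx": 0,"dy": 0.389,"dz": 0.284,"twist": 78.2}
    - {"dx": 0,"dy": 0.415,"dz": 0.294,"twist": 83.2}
    - {"dx": 0.01,"dy": 0.415,"dz": 0.294,"twist": 83.2}
    - {"dx": 0.02,"dy": 0.415,"dz": 0.294,"twist": 83.2}

```text
t: 1.95
eef_pos: [0.5266, 0.2017, 0.2173]
ee_rot: [-2.174, 1.57, 0.709]
force: [-0.4, 0.4, -1.2]
width: 0.0498
```

Call:
jog_arm:
  motion:
    - {"dx": 0,"dy": 0,"dz": 0,"twist": 0}
    - {"dx": 0,"dy": 0,"dz": 0,"twist": 0}
    - {"dx": 0,"dy": 0,"dz": 0,"twist": 0}

```text
t: 2.2
eef_pos: [0.5253, 0.2032, 0.2178]
ee_rot: [2.599, 1.571, -0.797]
force: [-0.5, 0.3, 1.6]
width: 0.0498
```

Run:
```python
from h import *
m=arm.camera_model('wrist');f=arm.grab_frame('wrist')
g=f[:,:,::-1].copy()
bar=np.array([.5255,.2025,.112]);psi=np.radians(-14.7)
X=np.array([np.cos(psi),np.sin(psi),0]);Y=np.array([-np.sin(psi),np.cos(psi),0])
h=cv2.cvtColor(g,cv2.COLOR_BGR2HSV);cv2.imwrite('pics/w2.png',g)
for a in (-.035,0,.035): print(proj(m,bar+a*Y))
st=arm.get_state();Rt=rot(st['ee_rot']);print(st['t'],st['eef_pos'],Rt.round(3),st['q'].round(2),st['width'],'to grasp',Rt.T@(bar-[0,0,.008]-st['eef_pos']))
zt=Rt.T@(-X);print('twist left',np.degrees(np.arctan2(-zt[1],zt[2])))
```

```text
[319.01716931 194.24293135]
[318.99211452 238.56288276]
[318.96884353 279.72743954]
2.25 [0.5254056  0.20336853 0.218065  ] [[ 0.001 -0.252 -0.968]
 [ 0.    -0.968  0.252]
 [-1.    -0.    -0.   ]] [ 0.72  0.19 -0.27  0.   -1.11 -0.97] 0.0500906159249129 to grasp [ 0.11406479  0.00086333 -0.00025742]
twist left 0.12458087012437434
```

View pics/w2.png

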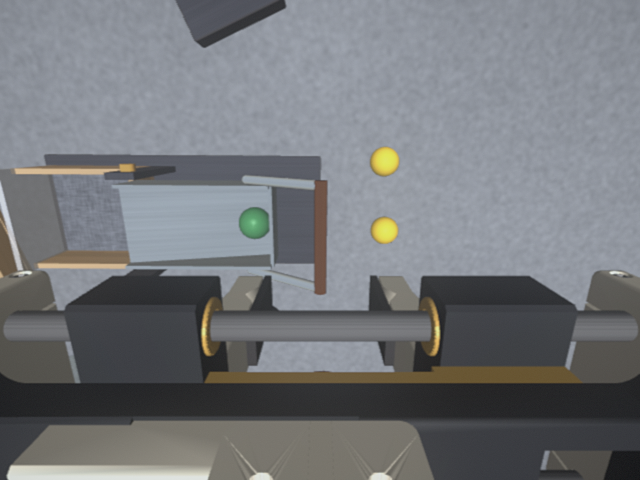

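The wrist view shows the bar at column 320, rows 181–293 (centre 237). The prediction was (319, 238), so it lies midway between the fingers. Descend and close.

Call:
jog_arm:
  motion:
    - {"dx": 0.01,"dy": 0,"dz": 0,"twist": 0}
    - {"dx": 0.025,"dy": 0,"dz": 0,"twist": 0}
    - {"dx": 0.04,"dy": 0,"dz": 0,"twist": 0}
    - {"dx": 0.055,"dy": 0,"dz": 0,"twist": 0}
    - {"dx": 0.07,"dy": 0,"dz": 0,"twist": 0}
    - {"dx": 0.085,"dy": 0,"dz": 0,"twist": 0}
    - {"dx": 0.095,"dy": 0,"dz": 0,"twist": 0}
    - {"dx": 0.105,"dy": 0,"dz": 0,"twist": 0}
    - {"dx": 0.11,"dy": 0,"dz": 0,"twist": 0}
    - {"dx": 0.114,"dy": 0,"dz": 0,"twist": 0}
    - {"dx": 0.114,"dy": 0,"dz": 0,"twist": 0}
    - {"dx": 0.114,"dy": 0,"dz": 0,"twist": 0}

```text
t: 3.25
eef_pos: [0.5259, 0.2028, 0.1039]
ee_rot: [-2.541, 1.57, 0.345]
force: [0.1, -0.3, 0.2]
width: 0.0498
```

Call:
jog_arm:
  motion:
    - {"dx": 0,"dy": 0,"dz": 0,"twist": 0}
    - {"dx": 0,"dy": 0,"dz": 0,"twist": 0}
    - {"dx": 0,"dy": 0,"dz": 0,"twist": 0}
    - {"dx": 0,"dy": 0,"dz": 0,"twist": 0}
    - {"dx": 0,"dy": 0,"dz": 0,"twist": 0}
    - {"dx": 0,"dy": 0,"dz": 0,"twist": 0}
    - {"dx": 0,"dy": 0,"dz": 0,"twist": 0}
    - {"dx": 0,"dy": 0,"dz": 0,"twist": 0}
  gripper: 0.004
  newtons: 15

```text
t: 3.92
eef_pos: [0.5255, 0.2027, 0.1036]
ee_rot: [0.135, 1.57, 3.021]
force: [-2.2, 0.4, 2.2]
width: 0.0093
```

Run:
```python
from h import *
st=arm.get_state();print(st['t'],st['eef_pos'],st['force'],st['width'])
Rt=rot(st['ee_rot']);print(Rt.round(3))
# arc table (forward, up) mm
r=np.hypot(165,37);a0=np.arctan2(37,-165)
for th in np.arange(0,37,1.75): print(th,round(r*np.cos(a0-np.radians(th))+165,1),round(r*np.sin(a0-np.radians(th))-37,1))
f=arm.grab_frame('scene');cv2.imwrite('pics/s3.png',f[:,:,::-1])
```

```text
3.9167 [0.52545627 0.2026615  0.1035959 ] [-2.23567134  0.42603584  2.16707008] 0.009332559392346857
[[-0.    -0.253 -0.967]
 [ 0.    -0.967  0.253]
 [-1.     0.     0.   ]]
0.0 -0.0 -0.0
1.75 1.2 5.0
3.5 2.6 10.0
5.25 4.1 14.9
7.0 5.7 19.8
8.75 7.5 24.7
10.5 9.5 29.4
12.25 11.6 34.2
14.0 13.9 38.8
15.75 16.2 43.4
17.5 18.8 47.9
19.25 21.4 52.3
21.0 24.2 56.7
22.75 27.1 60.9
24.5 30.2 65.1
26.25 33.4 69.2
28.0 36.7 73.1
29.75 40.1 77.0
31.5 43.6 80.8
33.25 47.3 84.4
35.0 51.1 87.9
36.75 54.9 91.4
```

View pics/s3.png

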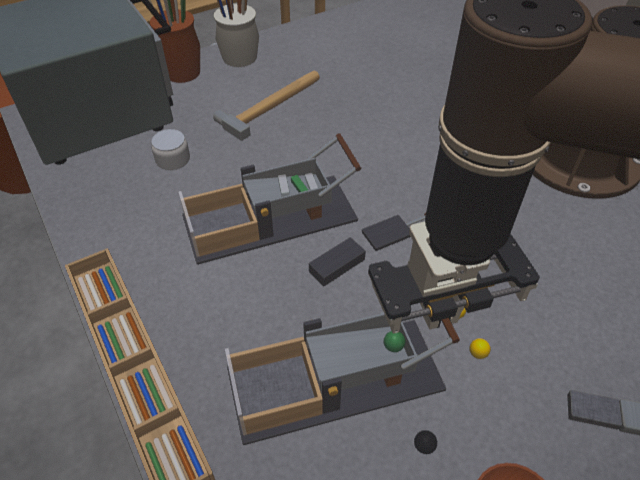

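The bar is gripped at 9.3 mm. Now I'll tip slowly along the arc, first to 17.5°.

Call:
jog_arm:
  motion:
    - {"dx": -0.0025,"dy": 0,"dz": -0.0006,"twist": 0}
    - {"dx": -0.005,"dy": 0,"dz": -0.0012,"twist": 0}
    - {"dx": -0.0075,"dy": 0,"dz": -0.0019,"twist": 0}
    - {"dx": -0.01,"dy": 0,"dz": -0.0026,"twist": 0}
    - {"dx": -0.0125,"dy": 0,"dz": -0.0033,"twist": 0}
    - {"dx": -0.0149,"dy": 0,"dz": -0.0041,"twist": 0}
    - {"dx": -0.0174,"dy": 0,"dz": -0.0049,"twist": 0}
    - {"dx": -0.0198,"dy": 0,"dz": -0.0057,"twist": 0}
    - {"dx": -0.0223,"dy": 0,"dz": -0.0066,"twist": 0}
    - {"dx": -0.0247,"dy": 0,"dz": -0.0075,"twist": 0}
    - {"dx": -0.0271,"dy": 0,"dz": -0.0085,"twist": 0}
    - {"dx": -0.0294,"dy": 0,"dz": -0.0095,"twist": 0}
    - {"dx": -0.0318,"dy": 0,"dz": -0.0105,"twist": 0}
    - {"dx": -0.0342,"dy": 0,"dz": -0.0116,"twist": 0}
    - {"dx": -0.0365,"dy": 0,"dz": -0.0127,"twist": 0}
    - {"dx": -0.0388,"dy": 0,"dz": -0.0139,"twist": 0}
    - {"dx": -0.0411,"dy": 0,"dz": -0.015,"twist": 0}
    - {"dx": -0.0434,"dy": 0,"dz": -0.0162,"twist": 0}
    - {"dx": -0.0457,"dy": 0,"dz": -0.0175,"twist": 0}
    - {"dx": -0.0479,"dy": 0,"dz": -0.0188,"twist": 0}

```text
t: 5.63
eef_pos: [0.543, 0.1979, 0.1517]
ee_rot: [0.213, 1.569, 3.098]
force: [-7.5, 3.9, 1.7]
width: 0.0094
```

Force is 8 N backward along the arc, so my arc is slightly too far forward. I'll ease it by 1 mm and go on to 35°, then hold.

Call:
jog_arm:
  motion:
    - {"dx": -0.0022,"dy": 0,"dz": -0.001,"twist": 0}
    - {"dx": -0.0044,"dy": 0,"dz": -0.002,"twist": 0}
    - {"dx": -0.0066,"dy": 0,"dz": -0.0032,"twist": 0}
    - {"dx": -0.0088,"dy": 0,"dz": -0.0045,"twist": 0}
    - {"dx": -0.0109,"dy": 0,"dz": -0.0059,"twist": 0}
    - {"dx": -0.013,"dy": 0,"dz": -0.0074,"twist": 0}
    - {"dx": -0.0151,"dy": 0,"dz": -0.0089,"twist": 0}
    - {"dx": -0.0172,"dy": 0,"dz": -0.0104,"twist": 0}
    - {"dx": -0.0192,"dy": 0,"dz": -0.012,"twist": 0}
    - {"dx": -0.0213,"dy": 0,"dz": -0.0136,"twist": 0}
    - {"dx": -0.0233,"dy": 0,"dz": -0.0153,"twist": 0}
    - {"dx": -0.0252,"dy": 0,"dz": -0.0169,"twist": 0}
    - {"dx": -0.0272,"dy": 0,"dz": -0.0186,"twist": 0}
    - {"dx": -0.0291,"dy": 0,"dz": -0.0203,"twist": 0}
    - {"dx": -0.031,"dy": 0,"dz": -0.0221,"twist": 0}
    - {"dx": -0.0329,"dy": 0,"dz": -0.0238,"twist": 0}
    - {"dx": -0.0347,"dy": 0,"dz": -0.0257,"twist": 0}
    - {"dx": -0.0365,"dy": 0,"dz": -0.0275,"twist": 0}
    - {"dx": -0.0383,"dy": 0,"dz": -0.0294,"twist": 0}
    - {"dx": -0.04,"dy": 0,"dz": -0.0313,"twist": 0}

```text
t: 7.3
eef_pos: [0.5733, 0.1899, 0.1926]
ee_rot: [0.218, 1.57, 3.104]
force: [-11.7, 3.5, 9.4]
width: 0.0092
```

Run:
```python
from h import *
f=arm.grab_frame('scene');cv2.imwrite('pics/s4.png',f[:,:,::-1])
st=arm.get_state();print(st['t'],st['eef_pos'],st['force'],st['width'])
g=st['eef_pos']+[0,0,.008];d=g-[.6851,.1606,.075];X=np.array([.967,-.254,0])
print('tip',180-12.64-np.degrees(np.arctan2(d[2],d@X)),'r',np.hypot(d[2],d@X))
```

```text
7.35 [0.57366733 0.18975034 0.19304316] [-10.40883804   2.71608534  10.25622121] 0.009767965764530812
tip 34.94355570455764 r 0.17072963585692605
```

View pics/s4.png

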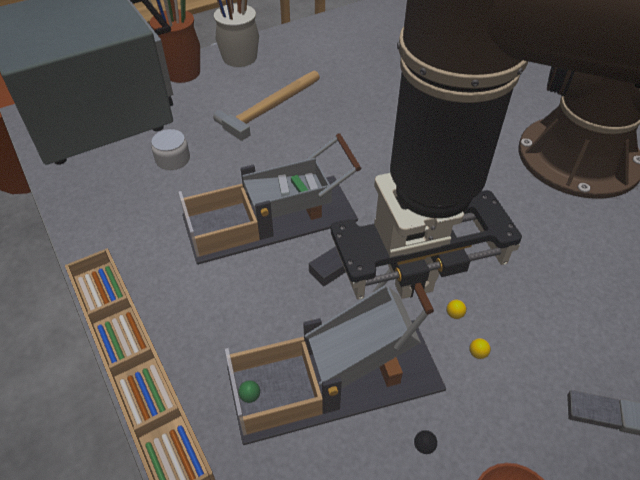

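The scene view shows the green ball in the catch box at (249,391), with the pan tipped to about 35° by geometry. I'll hold there for a second or more and relieve the small radial force.

Call:
jog_arm:
  motion:
    - {"dx": -0.0005,"dy": 0,"dz": 0.0005,"twist": 0}
    - {"dx": -0.001,"dy": 0,"dz": 0.001,"twist": 0}
    - {"dx": -0.001,"dy": 0,"dz": 0.001,"twist": 0}
    - {"dx": -0.001,"dy": 0,"dz": 0.001,"twist": 0}
    - {"dx": -0.001,"dy": 0,"dz": 0.001,"twist": 0}
    - {"dx": -0.001,"dy": 0,"dz": 0.001,"twist": 0}
    - {"dx": -0.001,"dy": 0,"dz": 0.001,"twist": 0}
    - {"dx": -0.001,"dy": 0,"dz": 0.001,"twist": 0}
    - {"dx": -0.001,"dy": 0,"dz": 0.001,"twist": 0}
    - {"dx": -0.001,"dy": 0,"dz": 0.001,"twist": 0}
    - {"dx": -0.001,"dy": 0,"dz": 0.001,"twist": 0}
    - {"dx": -0.001,"dy": 0,"dz": 0.001,"twist": 0}
    - {"dx": -0.001,"dy": 0,"dz": 0.001,"twist": 0}
    - {"dx": -0.001,"dy": 0,"dz": 0.001,"twist": 0}
    - {"dx": -0.001,"dy": 0,"dz": 0.001,"twist": 0}
    - {"dx": -0.001,"dy": 0,"dz": 0.001,"twist": 0}

```text
t: 8.68
eef_pos: [0.5729, 0.19, 0.1925]
ee_rot: [0.885, 1.57, -2.512]
force: [-5.3, -0.3, 2.3]
width: 0.0092
```

Run:
```python
from h import *
f=arm.grab_frame('top');cv2.imwrite('pics/t5.png',f[100:330,150:470,::-1])
st=arm.get_state();print(st['t'],st['eef_pos'],st['force'],st['width'])
g=st['eef_pos']+[0,0,.008];d=g-[.6851,.1606,.075];X=np.array([.967,-.254,0])
print('tip',180-12.64-np.degrees(np.arctan2(d[2],d@X)),'r',np.hypot(d[2],d@X))
```

```text
8.7333 [0.57293789 0.18998135 0.19247323] [-4.73443416  1.02921645  2.86098205] 0.009338616304049524
tip 34.625428640537336 r 0.17082686290465066
```

View pics/t5.png

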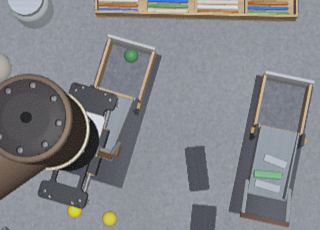

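The ball (top crop at 131,56) is in the box. Now I'll lower along the arc.

Call:
jog_arm:
  motion:
    - {"dx": 0.0018,"dy": 0,"dz": 0.0018,"twist": 0}
    - {"dx": 0.0036,"dy": 0,"dz": 0.0037,"twist": 0}
    - {"dx": 0.0055,"dy": 0,"dz": 0.0055,"twist": 0}
    - {"dx": 0.0073,"dy": 0,"dz": 0.0073,"twist": 0}
    - {"dx": 0.0092,"dy": 0,"dz": 0.009,"twist": 0}
    - {"dx": 0.0111,"dy": 0,"dz": 0.0107,"twist": 0}
    - {"dx": 0.013,"dy": 0,"dz": 0.0124,"twist": 0}
    - {"dx": 0.015,"dy": 0,"dz": 0.014,"twist": 0}
    - {"dx": 0.017,"dy": 0,"dz": 0.0156,"twist": 0}
    - {"dx": 0.019,"dy": 0,"dz": 0.0172,"twist": 0}
    - {"dx": 0.021,"dy": 0,"dz": 0.0188,"twist": 0}
    - {"dx": 0.0231,"dy": 0,"dz": 0.0203,"twist": 0}
    - {"dx": 0.0252,"dy": 0,"dz": 0.0218,"twist": 0}
    - {"dx": 0.0273,"dy": 0,"dz": 0.0233,"twist": 0}
    - {"dx": 0.0295,"dy": 0,"dz": 0.0247,"twist": 0}
    - {"dx": 0.0317,"dy": 0,"dz": 0.0261,"twist": 0}
    - {"dx": 0.034,"dy": 0,"dz": 0.0274,"twist": 0}
    - {"dx": 0.0363,"dy": 0,"dz": 0.0288,"twist": 0}
    - {"dx": 0.0386,"dy": 0,"dz": 0.0301,"twist": 0}
    - {"dx": 0.041,"dy": 0,"dz": 0.0313,"twist": 0}

```text
t: 10.4
eef_pos: [0.5426, 0.1982, 0.1512]
ee_rot: [0.253, 1.57, 3.139]
force: [-4.7, 0.1, 2.0]
width: 0.0093
```

Call:
jog_arm:
  motion:
    - {"dx": 0.0022,"dy": 0,"dz": 0.0013,"twist": 0}
    - {"dx": 0.0045,"dy": 0,"dz": 0.0025,"twist": 0}
    - {"dx": 0.0068,"dy": 0,"dz": 0.0037,"twist": 0}
    - {"dx": 0.0091,"dy": 0,"dz": 0.0048,"twist": 0}
    - {"dx": 0.0114,"dy": 0,"dz": 0.0059,"twist": 0}
    - {"dx": 0.0137,"dy": 0,"dz": 0.0069,"twist": 0}
    - {"dx": 0.0161,"dy": 0,"dz": 0.0079,"twist": 0}
    - {"dx": 0.0185,"dy": 0,"dz": 0.0089,"twist": 0}
    - {"dx": 0.0208,"dy": 0,"dz": 0.0098,"twist": 0}
    - {"dx": 0.0232,"dy": 0,"dz": 0.0107,"twist": 0}
    - {"dx": 0.0256,"dy": 0,"dz": 0.0116,"twist": 0}
    - {"dx": 0.0281,"dy": 0,"dz": 0.0125,"twist": 0}
    - {"dx": 0.0305,"dy": 0,"dz": 0.0133,"twist": 0}
    - {"dx": 0.033,"dy": 0,"dz": 0.0141,"twist": 0}
    - {"dx": 0.0354,"dy": 0,"dz": 0.0149,"twist": 0}
    - {"dx": 0.0379,"dy": 0,"dz": 0.0156,"twist": 0}
    - {"dx": 0.0404,"dy": 0,"dz": 0.0162,"twist": 0}
    - {"dx": 0.0429,"dy": 0,"dz": 0.0168,"twist": 0}
    - {"dx": 0.0452,"dy": 0,"dz": 0.0174,"twist": 0}
    - {"dx": 0.0472,"dy": 0,"dz": 0.0178,"twist": 0}

```text
t: 12.07
eef_pos: [0.5255, 0.2027, 0.1039]
ee_rot: [0.014, 1.571, 2.9]
force: [-5.1, 1.8, 1.1]
width: 0.0094
```

Call:
jog_arm:
  motion:
    - {"dx": 0.0004,"dy": 0,"dz": 0,"twist": 0}
    - {"dx": 0.0007,"dy": 0,"dz": 0,"twist": 0}
    - {"dx": 0.0007,"dy": 0,"dz": 0,"twist": 0}
    - {"dx": 0.0007,"dy": 0,"dz": 0,"twist": 0}

```text
t: 12.4
eef_pos: [0.5255, 0.2027, 0.1037]
ee_rot: [-0.716, 1.571, 2.169]
force: [-5.9, 0.2, 2.5]
width: 0.0093
```

The bar is back at its starting height (0.1037 m, was 0.1036 m), so I'll release and then rise straight up.

Call:
jog_arm:
  motion:
    - {"dx": 0,"dy": 0,"dz": 0,"twist": 0}
    - {"dx": 0,"dy": 0,"dz": 0,"twist": 0}
    - {"dx": 0,"dy": 0,"dz": 0,"twist": 0}
    - {"dx": 0,"dy": 0,"dz": 0,"twist": 0}
    - {"dx": 0,"dy": 0,"dz": 0,"twist": 0}
    - {"dx": 0,"dy": 0,"dz": 0,"twist": 0}
    - {"dx": 0,"dy": 0,"dz": 0,"twist": 0}
  gripper: 0.05

```text
t: 12.98
eef_pos: [0.5258, 0.2026, 0.1036]
ee_rot: [-2.418, 1.57, 0.468]
force: [-0.0, -0.4, -0.3]
width: 0.048
```

Call:
jog_arm:
  motion:
    - {"dx": -0.005,"dy": 0,"dz": 0,"twist": 0}
    - {"dx": -0.01,"dy": 0,"dz": 0,"twist": 0}
    - {"dx": -0.02,"dy": 0,"dz": 0,"twist": 0}
    - {"dx": -0.03,"dy": 0,"dz": 0,"twist": 0}
    - {"dx": -0.045,"dy": 0,"dz": 0,"twist": 0}
    - {"dx": -0.06,"dy": 0,"dz": 0,"twist": 0}
    - {"dx": -0.08,"dy": 0,"dz": 0,"twist": 0}
    - {"dx": -0.1,"dy": 0,"dz": 0,"twist": 0}
    - {"dx": -0.12,"dy": 0,"dz": 0,"twist": 0}
    - {"dx": -0.12,"dy": 0,"dz": 0,"twist": 0}
    - {"dx": -0.12,"dy": 0,"dz": 0,"twist": 0}
    - {"dx": -0.12,"dy": 0,"dz": 0,"twist": 0}

```text
t: 13.98
eef_pos: [0.5255, 0.2026, 0.224]
ee_rot: [-1.778, 1.57, 1.107]
force: [0.0, 0.0, -1.3]
width: 0.0498
```

Run:
```python
from h import *
f=arm.grab_frame('scene');cv2.imwrite('pics/s6.png',f[:,:,::-1])
m=arm.camera_model('wrist');w=arm.grab_frame('wrist');cv2.imwrite('pics/w6.png',w[:,:,::-1])
print(proj(m,[.5255,.2025,.112]))
ms=arm.camera_model('scene')
h=cv2.cvtColor(np.ascontiguousarray(f[:,:,::-1]),cv2.COLOR_BGR2HSV)
k=cv2.inRange(h,(40,80,30),(90,255,255));n,l,s,c=cv2.connectedComponentsWithStats(k)
X=np.array([.967,-.254,0]);Y=np.array([.254,.967,0])
for i in range(1,n):
  if s[i,4]>100:
    P=onplane(ms,c[i],.026);d=P-[.6851,.1606,.026];print(c[i],P,'panframe x,y',d@X,d@Y)
st=arm.get_state();print(st['t'],st['eef_pos'],st['force'])
```

```text
[319.18970074 237.60908608]
[298.3880597  182.94776119] [ 0.52381192 -0.19078689  0.026     ] panframe x,y -0.06671330493918934 -0.3807582921053979
[113.19594595 281.60810811] [ 0.88325976 -0.14434929  0.026     ] panframe x,y 0.2690776081009826 -0.24455338546628774
[113.86153846 340.23076923] [ 0.91563286 -0.04018609  0.026     ] panframe x,y 0.2739249421023856 -0.13560480667224908
[153.22978723 390.12340426] [0.89409847 0.06380135 0.026     ] panframe x,y 0.22668837553188756 -0.04051868552266338
[248.5664557  390.42405063] [0.78267921 0.13051053 0.026     ] panframe x,y 0.10200181808284821 -0.00431140175048501
[154.77586207 461.25862069] [0.92640804 0.1570319  0.026     ] panframe x,y 0.23425117493766145 0.05784189416265727
14.0833 [0.52523357 0.20234187 0.22308339] [-0.1703493  -0.08902331 -0.1829461 ]
```

View pics/s6.png

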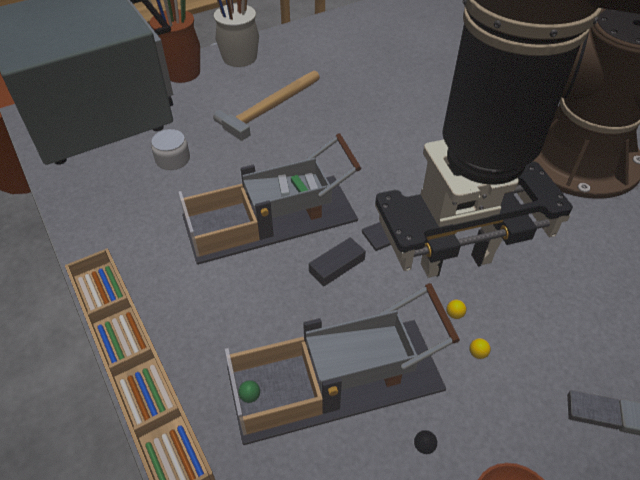

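View pics/w6.png

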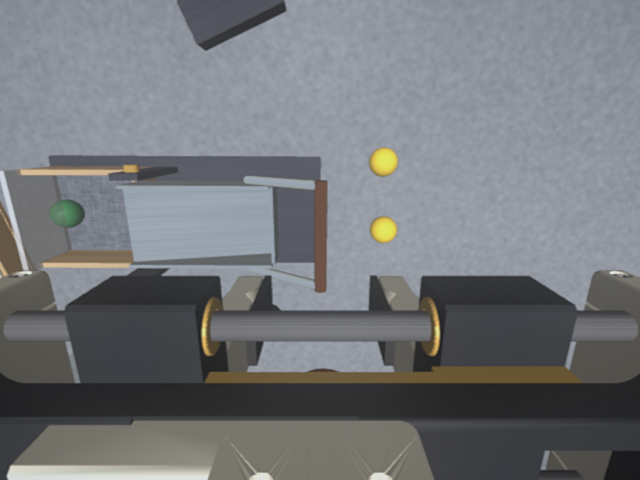

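The ball lies in the box at pan x=102 mm, y=-4 mm, against the far wall. The pan is level again, with its bar at the same pixels as before. The other pan is unchanged and the gripper is clear.

```bash
python3 -c "
from station import arm
print(arm.job_done())"
```

```text
the job is handed in; nothing more can be done
None
```

The ball is in the catch box, the ball pan is back at level and released, and I have handed the job in. It took about 14 s of the 40 s allowed.

I gripped the ball pan's bar at 15 N and tipped the pan to about 35°. I held it there for a bit over a second, lowered it along the same arc, opened the fingers and rose straight up.

**Last checks:**
- **Ball:** it rests in the catch box against the far wall, 102 mm ahead of the hinge and 4 mm off the middle.
- **Ball pan:** it is level, with the bar at the same place in the pictures as before the move.
- **Other pan:** it is unchanged, with its glass pieces still in it.
- **Gripper:** it is open, about 0.11 m above the bar, and touches nothing.

**Misses and limits:**
- **Refused calls:** the first two move calls were refused because each row needs all four numbers. Nothing moved.
- **Side force:** my arc was a millimetre or two off, so the wrist read up to about 15 N near full tip. I eased that during the hold.
- **Tilt angle:** the tilt, 34.6 to 34.9°, comes from the measured tool position; I did not measure the pan's angle in a picture.

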